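# Find the amber jar by the closet lamp

### The job

Pull the red knob of the closet lamp out until it clicks on; with the lamp on, turn the carousel until the amber jar stands right behind the orange front tab, then push the knob fully home again to switch the lamp off. Leave all the jars standing where they are on the carousel, and do not shift or tip the organizer, the bowl or the lint brush.

Things in the scene. Friction and masses are not known exactly. Their poses are not given: they have to be found in the camera images.
- lamp: Closet lamp, fixed to the shelf. Grey box base 130 (x) by 110 (y) by 85 high; at its rear a brass stem and frosted globe (84 diameter, centre 42 behind the middle, 240 up, top at 282). Origin: centre of the underside. Its -x axis points out of the front face, which carries the red knob. Turned up to 0.4 rad from square to the robot.
- knob_grip (a point): Centre of the red cylindrical knob head (30 diameter, 22 long, axis level along the lamp's x axis) on a 12 mm steel shaft. 58 above the shelf; pushed in, the head's near end stands 18 and its outer end 40 clear of the lamp's front face. Axes as the lamp's: it is pulled out along -x.
- knob (a joint): Travel of the knob in m: 0 = fully in (lamp off), 0.016 = fully out (lamp on). A spring detent holds it at both ends: some 5 to 9 N start it moving, the resistance fades to mid-travel (0.008), past which it snaps on to the other end; hard stops at both ends. Starts at 0.
- hub (a point): Centre of the carousel's disc, on its upper surface, 32 above the shelf. Pale wood, 240 diameter, 12 thick; turns both ways about the vertical with slight friction and stays where left. Its axes turn with the disc. Loose on the disc, each 62 from the centre: amber jar (+x), white jar (+y), flat tin (-x), blue cup (-y); none is tied down.
- post (a point): Middle of one of six steel finger posts on the carousel's rim (12 diameter, 34 tall, tops 66 above the shelf), for turning it. All stand 108 from the hub, at 30 (this one), 90, 150, 210, 270 and 330 degrees from the disc's +x axis, counter-clockwise from above.
- carousel (a joint): Turn of the disc in rad since the start, counter-clockwise from above positive; starts at 0 (the start says nothing of the jar's direction; no stops within reach).
- jar_center (a point): Centre (half-way up) of the loose amber glass jar with metal twist cap, 46 diameter, 62 tall, standing on the carousel disc.
- front_spot (a point): Point on the disc's surface, 62 from the carousel's axis, 32 above the shelf, in line with the orange front tab (32 wide, on the shelf, pokes out 30 from under the disc's edge). The amber jar must end over this point. Belongs to the fixed black stand: its -x axis points out along the tab, roughly towards the robot.
- organizer: Grey plastic tackle-style organizer stood on edge, loose, 200 (x) by 54 (y, 60 over its two white latches) by 140 high, 156 with its carry handle. Origin: centre of the underside. Stands between lamp and carousel; leave alone.
- bowl: Green ceramic catchall bowl, loose, 100 diameter, 42 high, in front of the carousel. Origin: centre of the underside. Leave alone.
- brush: Stainless steel lint brush, loose, lying flat in front of the lamp, 188 long (from -95 to +93 along its x axis), 42 wide, 21 high. Origin: underside, where handle meets head. Leave alone.
- cream: White jar on the carousel, 42 diameter, 50 tall, loose. Origin: centre of the underside.
- tin: Flat metal tin on the carousel, 48 diameter, 30 tall, loose. Origin: centre of the underside.
- cup: Small blue cup on the carousel, 44 diameter, 45 tall, loose. Origin: centre of the underside.
Not all that is in view belongs to the job. Of the things shaped like the part that bears front_spot, the black one is meant.

How it is judged (in metres and radians):
On the way, in this order (a step that is already met when the one before it is completed fails the run):
1. the knob is pulled out to its detent (lamp on) (value of joint knob above 0.013 m), for 0.2 s.
2. with the lamp on, the carousel stands still with the amber jar behind the front tab (value of joint knob above 0.013 m and horizontal distance between jar_center and front_spot below 0.016 m and velocity of joint carousel between -0.08 and 0.08 rad/s), for 0.3 s.
3. the knob is pushed fully home (lamp off) (value of joint knob below 0.003 m), for 0.2 s.
At the end, for the whole second after the job is handed in: The knob is fully home (within 3 mm), the amber jar's centre is within 16 mm (about 15 degrees of turn) of the spot behind the orange tab, the jar upright and the carousel at rest (value of joint knob below 0.003 m and horizontal distance between jar_center and front_spot below 0.016 m and angle between jar_center's own z axis and vertical below 0.15 rad and velocity of joint carousel between -0.08 and 0.08 rad/s); the robot touches nothing.
It fails at once if the organizer shifted by more than 25 mm or tipped (distance of organizer from where it was at the start of the episode above 0.025 m or angle between organizer's own z axis and vertical above 0.3 rad).
It fails at once if the bowl shifted by more than 25 mm or tipped (distance of bowl from where it was at the start of the episode above 0.025 m or angle between bowl's own z axis and vertical above 0.3 rad).
It fails at once if the lint brush shifted by more than 25 mm or tipped (distance of brush from where it was at the start of the episode above 0.025 m or angle between brush's own z axis and vertical above 0.3 rad).
It fails at once if the amber jar tipped, lifted by more than 20 mm, or slid more than 15 mm from its place on the carousel (z of jar_center in the frame of hub above 0.051 m or angle between jar_center's own z axis and vertical above 0.3 rad or x of jar_center in the frame of hub below 0.047 m or x of jar_center in the frame of hub above 0.077 m or y of jar_center in the frame of hub above 0.015 m or y of jar_center in the frame of hub below -0.015 m).
It fails at once if the white jar, the tin or the blue cup tipped, lifted by more than 20 mm, or slid more than 15 mm from its place on the carousel (z of any of cream, tin, cup in the frame of hub above 0.02 m or angle between any of cream, tin, cup's own z axis and vertical above 0.3 rad or y of cream in the frame of hub below 0.047 m or y of cream in the frame of hub above 0.077 m or x of any of cream, cup in the frame of hub above 0.015 m or x of any of cream, cup in the frame of hub below -0.015 m or x of tin in the frame of hub below -0.077 m or x of tin in the frame of hub above -0.047 m or y of tin in the frame of hub above 0.015 m or y of tin in the frame of hub below -0.015 m or y of cup in the frame of hub below -0.077 m or y of cup in the frame of hub above -0.047 m).
It also fails if it takes over 72 s, if anything falls off the work surface, if the arm or the gripper's body presses on something with over 40 N, if the wrist force passes 120 N, or if a joint passes its speed limit or range.

### The arm

A 6-joint arm with a two-finger parallel gripper is mounted at the origin on the work surface. World frame = base frame: x ahead of the robot, y to its left, z up, the work surface at z = 0. Lengths are in m, angles in degrees, forces in N, time in s.
With the tool pointing down it reaches from about 0.3 to 0.75 m from the base axis. Payload 8.5 kg.
Tool frame: the origin (TCP) lies on the centre line of the jaws, within the pads' length; the fingertips stand 22 mm ahead of it and the grasp point (between the pads) lies 3 mm ahead of it (env.tip_reach is the distance from the TCP to the fingertips, in m); y points along the fingers, z is the direction in which the jaws open and shut, and the axes are right-handed (so a half turn about y gives the same grasp; the last joint's range is limited). The gripper opens to 85 mm and grips with 20 to 120 N. Pads are 22 mm wide; open, the fingers measure 114 mm over their backs; the gripper's body (76 mm by 85 mm) begins 54 mm behind the grasp point. The pads swing forward as they close: fully open they stand 13 mm farther back than shut.
Start: joints at [55.732, 21.807, 74.336, -0, 83.858, -12.336], TCP at [0.205, 0.51, 0.253] pointing down, gripper open.
Joint ranges: [-178.18, 178.18], [-50.72, 133.34], [12.68, 142.11], [-81.47, 261.47], [9.98, 163.14], [-165.26, 165.26]. Speed limits (degrees/s): [136.94, 136.94, 180, 180, 180, 180].

### API

Orientations are given as a 3x3 rotation matrix whose columns are the frame's x, y, z axes.
In Python, from rig import env, get_image gives the robot as it stands. The module is installed in compiled form; this text tells all that it offers.
- The arm moves only by the tool carry_out, never from a script. Its argument "targets" is a list that holds one entry, the list of rows, each a list of 7 numbers: the closure, from 0 (fully open) to 1 (shut), then the shift along the world's x, y, z in mm, then the turn, a rotation vector about the world's x, y, z in degrees. In form: [[[claw, dx, dy, dz, ax, ay, az], ...]]. A call has 1 to 20 rows; each row is the pose to reach, as a shift and turn from the pose commanded when the call began; what a row does not reach only later rows make up. A row lasts 1/12 s, in which the tool goes at most 41.7 mm and 7.16 degrees, less where a joint would pass 70% of its speed; a pose out of reach is approached as far as the arm can. A call with a gripper value outside its range is refused whole. The fingers move at their own pace and stop on an object; "squeeze" is the grip in N (left out, the last holds). Time passes only in rows, so rows that repeat a pose let the fingers close. It gives the time, the measured TCP pose, the force and the opening at its end, in the units of the state.
- env.observe(): the state, without advancing time (a new reading comes with each control period).
- get_image(name): name is "scene" or "top"; returns a dict with "img" (400x640x3 uint8, red, green, blue), "fx", "fy", "cx", "cy" (pixels), "k1" (the pictures are not rectified: a ray, as slopes to the right and down, at radius r is drawn at 1 + k1 r^2 times it, then the intrinsics apply), "rvec" (rotation vector, rad) and "tvec" (3), from world to camera coordinates, as OpenCV has them. Camera axes: x right, y down, z forward; pixel columns grow to the right and rows downward; lengths in m; the calibration is good to about 2 mm. A picture is of the moment at which its call begins. There is no depth.
- env.close_job(): hands the job in, once; it reports no verdict.
The state is a dict: "time_s": time; "q": joint angles; "qvel": joint speeds; "joint_efforts": joint torques, N m; "position": TCP position; "tool_rot": TCP orientation; "ft_force": force on the tool from outside, world axes, zero at the start; "wrist_torque": the same for the moment, N m; "grip_width": finger opening in m.
Only numpy, scipy, OpenCV 4.12 (cv2) and the standard library are available. Lean on these libraries where they do the work, as an engineer would, in place of code of your own. Each camera call takes 0.05 s, during which the arm holds its last target.

## Working session

There is one attempt and no reset: what is moved stays moved. The work goes in short steps, Python scripts to look and compute and a tool call to move; the robot and the scene stay as the last step left them, time stands still between calls to the robot, and variables do not carry over. Pictures are saved under pics/ and viewed, and the job is handed in when it is done.

Besides the shell and the picture viewer there is one more tool, called after ">>>" as a command line: name --argument value ..., lists and objects as JSON in quotes. carry_out: Moves the arm, as the interface text tells. Its arguments: {"type":"object","properties":{"targets":{"type":"array"},"squeeze":{"type":"number"}},"required":["targets"]}

```bash
mkdir -p pics; ls; python3 - <<'E'
from rig import env,get_image
import cv2
for n in("scene","top"):
    d=get_image(n); cv2.imwrite(f"pics/{n}0.png",d["img"][:,:,::-1]); print({k:v for k,v in d.items() if k!="img"})
print(env.observe(),env.tip_reach)
E
```

```text
pics
{'fx': 450.65850224071403, 'fy': 450.65850224071403, 'cx': 318.5921077705724, 'cy': 191.67742627508036, 'k1': -0.09605575427972037, 'rvec': array([ 1.8769874 ,  1.27713274, -0.67823106]), 'tvec': array([-0.04749683, -0.17589531,  1.72870614])}
{'fx': 424.2630589540658, 'fy': 424.2630589540658, 'cx': 319.9731611760209, 'cy': 199.9241136357775, 'k1': -0.008704620878413533, 'rvec': array([ 2.15880639, -2.19918986,  0.06510718]), 'tvec': array([-0.09598497,  0.44430587,  1.23638483])}
{'time_s': 0.1, 'q': array([ 5.57318592e+01,  2.18372231e+01,  7.43796971e+01,  8.90881405e-04,
        8.38582137e+01, -1.23349350e+01]), 'qvel': array([ 0.04510212, -0.09871454, -0.15191879,  0.11567285,  0.03522359,
        0.06494689]), 'joint_efforts': array([ 4.20564611e-03, -4.49212396e+01, -2.31659889e+01, -9.72988073e-05,
        3.57405574e-03,  2.34721819e-05]), 'position': array([0.20529395, 0.50999459, 0.25277683]), 'tool_rot': array([[ 9.27619197e-01, -7.51143211e-04,  3.73526521e-01],
       [-3.73527159e-01, -1.07499507e-03,  9.27618621e-01],
       [-2.95235260e-04, -9.99999140e-01, -1.27775846e-03]]), 'ft_force': array([-0.57634264,  0.17254926,  0.13823315]), 'wrist_torque': array([-0.02056468, -0.01794097, -0.01918555]), 'grip_width': 0.08547836753316591} 0.022
```

View pics/scene0.png

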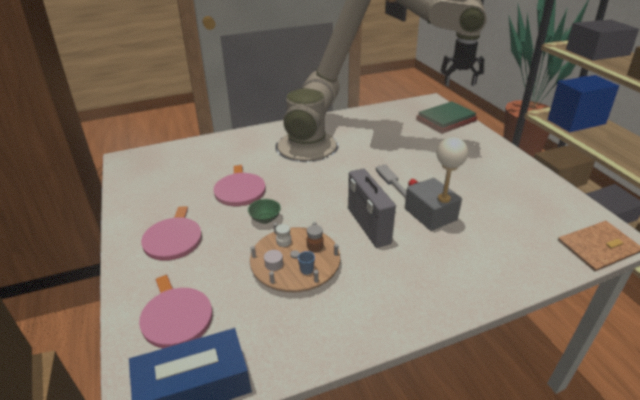

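View pics/top0.png

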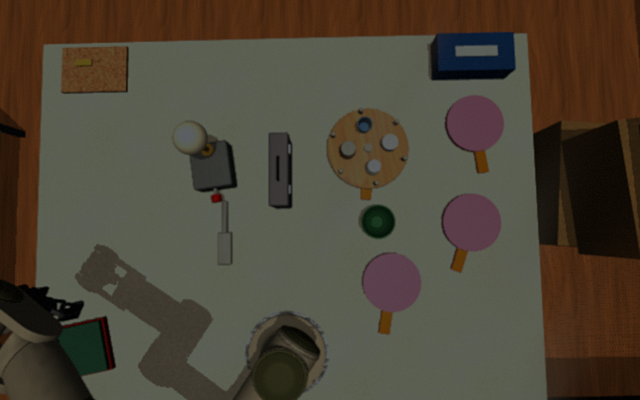

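The scene view shows the lamp (435,200), the red knob (413,182), the organizer (370,205) and the carousel (295,258) with the green bowl (265,211). In the top view the knob is at (216,198), the carousel at (368,147), the orange tab at (366,193) and the bowl at (378,221). Next I'll zoom in and measure.

```bash
cat > h.py <<'E'
import numpy as np,cv2
def cam(d):
    R=cv2.Rodrigues(np.array(d["rvec"]))[0];t=np.array(d["tvec"]);return R,t
def pix2plane(d,uv,z):
    R,t=cam(d);x=(uv[0]-d["cx"])/d["fx"];y=(uv[1]-d["cy"])/d["fy"];rd=np.hypot(x,y);r=rd
    for _ in range(20): r=rd/(1+d["k1"]*r*r)
    s=r/rd if rd>0 else 1
    v=R.T@np.array([x*s,y*s,1]);c=-R.T@t
    return c+v*(z-c[2])/v[2]
def proj(d,p):
    R,t=cam(d);q=R@np.array(p)+t;x,y=q[0]/q[2],q[1]/q[2];f=1+d["k1"]*(x*x+y*y)
    return np.array([d["fx"]*x*f+d["cx"],d["fy"]*y*f+d["cy"]])
def blobs(img,lo,hi,mn=5):
    h=cv2.cvtColor(img,cv2.COLOR_RGB2HSV);m=cv2.inRange(h,np.array(lo),np.array(hi))
    n,l,s,c=cv2.connectedComponentsWithStats(m);return [(s[i,4],c[i].round(1),s[i,:4]) for i in range(1,n) if s[i,4]>=mn],m
E
python3 - <<'E'
from h import *
from rig import get_image
for n,b in(("top",[(300,90,130,160),(150,100,160,170)]),("scene",[(235,190,120,110),(340,120,130,130)])):
    d=get_image(n)
    for i,(x,y,w,h) in enumerate(b):
        c=d["img"][y:y+h,x:x+w]; 
        c=np.clip(c.astype(float)*(1.6 if n=="top" else 1),0,255).astype(np.uint8)
        cv2.imwrite(f"pics/z_{n}{i}.png",cv2.resize(c,None,fx=4.5 if h>115 and w<140 and n=="x" else 3.5,fy=3.5,interpolation=cv2.INTER_CUBIC)[:,:,::-1])
    for nm,lo,hi in(("red",(0,150,60),(6,255,255)),("red2",(174,150,60),(180,255,255)),("orange",(8,190,90),(20,255,255)),("green",(50,80,20),(85,255,200)),("wood",(8,70,90),(20,190,255))):
        print(n,nm,[x for x in blobs(d["img"],lo,hi,8)[0] if x[0]<9000][:12])
E
```

```text
top red [(np.int32(59), array([215.4, 197.6]), array([211, 194,   9,   8], dtype=int32))]
top red2 []
top orange [(np.int32(137), array([481.7, 161.7]), array([476, 151,  12,  21], dtype=int32)), (np.int32(50), array([365.9, 194. ]), array([362, 190,   9,   9], dtype=int32)), (np.int32(154), array([459.3, 260.2]), array([453, 249,  14,  22], dtype=int32)), (np.int32(149), array([385.3, 322. ]), array([380, 312,  12,  21], dtype=int32))]
top green [(np.int32(841), array([377.4, 220.9]), array([361, 205,  34,  33], dtype=int32)), (np.int32(1806), array([ 84. , 347.2]), array([ 58, 321,  49,  54], dtype=int32))]
top wood [(np.int32(1108), array([98.4, 66.7]), array([61, 46, 65, 45], dtype=int32)), (np.int32(27), array([63.6, 53.4]), array([62, 48,  4, 10], dtype=int32)), (np.int32(10), array([123.7,  69.7]), array([123,  67,   2,   7], dtype=int32)), (np.int32(166), array([68.3, 84. ]), array([61, 75, 18, 16], dtype=int32)), (np.int32(11), array([101.2,  84.3]), array([99, 83,  5,  4], dtype=int32)), (np.int32(8), array([105.8,  87.6]), array([105,  86,   3,   4], dtype=int32)), (np.int
[... 1394 characters left out ...]
), array([543,  44,   9,   7], dtype=int32)), (np.int32(494), array([616.1,  63.9]), array([576,  53,  64,  29], dtype=int32)), (np.int32(206), array([513.7, 107.4]), array([505, 100,  17,  18], dtype=int32)), (np.int32(1378), array([563.5, 146. ]), array([526, 101, 114,  87], dtype=int32)), (np.int32(10), array([419.8, 117.6]), array([418, 116,   6,   4], dtype=int32)), (np.int32(19), array([427.1, 121.3]), array([423, 119,  10,   6], dtype=int32)), (np.int32(1932), array([613. , 144.2]), array([553, 121,  87,  56], dtype=int32)), (np.int32(74), array([237.3, 168.4]), array([233, 165,  10,   8], dtype=int32)), (np.int32(181), array([445.3, 189.8]), array([438, 169,  14,  34], dtype=int32))]
```

```bash
python3 - <<'E'
import cv2,numpy as np
a=[cv2.imread(f"pics/z_top{i}.png") for i in(0,1)]+[cv2.imread(f"pics/z_scene{i}.png") for i in (0,1)]
a=[cv2.resize(x,(400,int(x.shape[0]*400/x.shape[1])))[:] for x in a]
print([x.shape for x in a])
cv2.imwrite("pics/zc1.png",np.hstack([x[:420] for x in a[:2]])); h=min(a[2].shape[0],a[3].shape[0]);cv2.imwrite("pics/zc2.png",np.hstack([x[:h] for x in a[2:]]))
E
```

```text
[(492, 400, 3), (425, 400, 3), (366, 400, 3), (400, 400, 3)]
```

View pics/zc1.png

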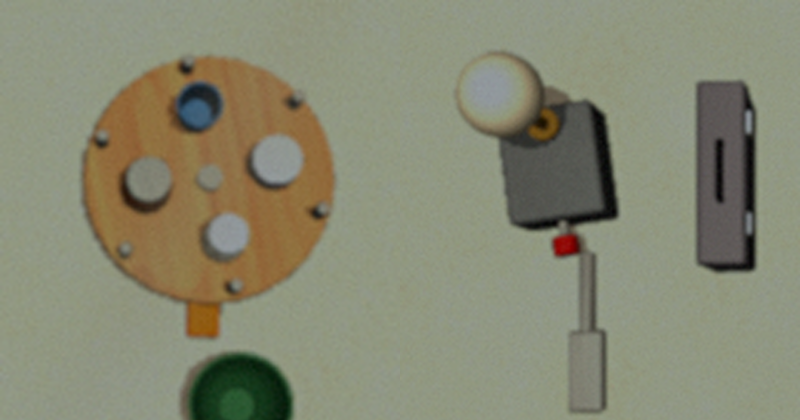

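View pics/zc2.png

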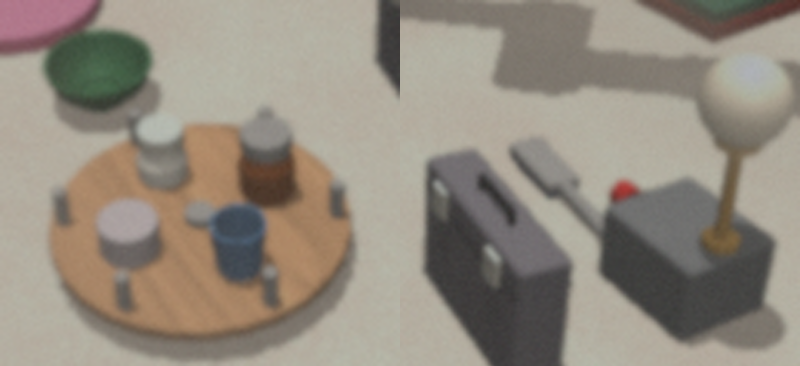

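```bash
python3 - <<'E'
from h import *
from rig import get_image
d=get_image("top");s=get_image("scene")
P=lambda n,uv,z:print(n,np.round(pix2plane(d,uv,z)*1000,1)) or pix2plane(d,uv,z)
c1=lambda x,y:(300+(x+.5)/3.0769-.5,90+(y+.5)/3.0769-.5)
c2=lambda x,y:(150+(x-400+.5)/2.5-.5,100+(y+.5)/2.5-.5)
# disc ellipse fit from wood mask
b,m=blobs(d["img"],(5,70,50),(24,255,255));m[:, :320]=0;m[:,420:]=0;m[:100]=0;m[189:]=0
cs=max(cv2.findContours(m,cv2.RETR_EXTERNAL,cv2.CHAIN_APPROX_NONE)[0],key=cv2.contourArea)
e=cv2.fitEllipse(cv2.convexHull(cs));print(e)
hub=P("hub ellipse",e[0],.032)
P("hubknob",c1(209,177),.04)
for nm,(x,y),z in(("amber",(147,179),.094),("white",(227,235),.082),("tin",(276,158),.062),("cup",(196,102),.077),("p1",(186,65),.066),("p2",(295,98),.066),("p3",(320,209),.066),("p4",(234,286),.066),("p5",(124,249),.066),("p6",(101,137),.066)):
    p=P(nm,c1(x,y),z);v=(p-hub)[:2];print("   r,ang",np.hypot(*v).round(4),np.degrees(np.arctan2(v[1],v[0])).round(1))
tab=P("tab ctr",(365.9,194.0),.0);v=(tab-hub)[:2];print("tab",np.hypot(*v),np.degrees(np.arctan2(v[1],v[0])))
P("bowl",(377.4,220.9),.042)
k=P("knob top",(215.4,197.6),.066)
for n,(x,y),z in(("lamp fl",(512,223),.085),("fr",(604,215),.085),("br",(590,102),.085),("bulge base r",(616,217),0),("org bl",(697,82),.14),("org br",(742,83),.14),("org fr",(745,262),.14),("org fl",(697,262),.14),("brush head bl",(570,331),.01),("hb fr",(606,410),.01),("handle",(588,255),.01),("handle junction",(588,331),.01)):P(n,c2(x,y),z)
print(pix2plane(s,(412,181.6),.062))
E
```

```text
((367.283447265625, 148.15760803222656), (80.5943832397461, 81.79108428955078), 96.0636978149414)
hub ellipse [ 590.8 -245.9   32. ]
hubknob [ 592.1 -246.    40. ]
amber [ 580.8 -184.3   94. ]
   r,ang 0.0624 99.2
white [ 530.1 -256.6   82. ]
   r,ang 0.0617 -170.0
tin [ 604.4 -306.5   62. ]
   r,ang 0.0621 -77.3
cup [ 655.1 -232.    77. ]
   r,ang 0.0658 12.2
p1 [ 693.2 -224.7   66. ]
   r,ang 0.1046 11.7
p2 [ 659.8 -325.2   66. ]
   r,ang 0.1051 -49.0
p3 [ 555. -345.   66.]
   r,ang 0.1054 -109.9
p4 [ 485.  -263.6   66. ]
   r,ang 0.1073 -170.5
p5 [ 521.3 -163.1   66. ]
   r,ang 0.1081 130.0
p6 [ 626.7 -144.    66. ]
   r,ang 0.108 70.6
tab ctr [ 458.7 -241.5    0. ]
tab 0.1322098122514898 178.07698322046446
bowl [ 377.  -268.4   42. ]
knob top [451.1 192.3  66. ]
lamp fl [475.1 246.2  85. ]
fr [482.1 142.6  85. ]
br [610.7 158.1  85. ]
bulge base r [488.7 147.    0. ]
org bl [618.   29.6 140. ]
org br [615.9 -18.9 140. ]
org fr [422.9 -19.7 140. ]
org fl [423.9  31.4 140. ]
brush head bl [353.2 200.   10. ]
hb fr [259.8 157.6  10. ]
handle [442.9 178.5  10. ]
handle junction [352.8 178.6  10. ]
[0.44490622 0.19406853 0.062     ]
```

The amber jar stands at about 100° about the hub (591, -246), and the tab is at about 178°, so the disc needs roughly +78°. The measured radii of 62 and 105–108 match the sizes given. The knob is at about (450, 192, 58) and the lamp's yaw is about 5.5°. I'll move above the knob.

>>> carry_out --targets '[[[0,25,-30,0,0,0,3],[0,50,-65,0,0,0,6],[0,75,-97,0,0,0,9],[0,100,-130,0,0,0,12],[0,125,-162,0,0,0,15],[0,150,-195,0,0,0,18],[0,175,-227,0,0,0,21],[0,200,-260,-10,0,0,24],[0,225,-292,-30,0,0,27],[0,245,-318,-50,0,0,27.5],[0,245,-318,-80,0,0,27.5],[0,245,-318,-103,0,0,27.5],[0,245,-318,-103,0,0,27.5],[0,245,-318,-103,0,0,27.5]]]' --squeeze 60

```text
time_s: 1.47
position: [0.4503, 0.1922, 0.1502]
tool_rot: [[0.995, -0.002, -0.097], [0.097, -0.0, 0.995], [-0.002, -1.0, -0.0]]
ft_force: [-0.5, 0.1, 0.2]
grip_width: 0.0855
```

```bash
cat > look.py <<'E'
import sys
from h import *
from rig import env,get_image
tag=sys.argv[1]
o=[]
for n,(x,y,w,h) in(("top",tuple(map(int,sys.argv[2].split(",")))),("scene",tuple(map(int,sys.argv[3].split(","))))):
    d=get_image(n);c=d["img"][y:y+h,x:x+w]
    if n=="top": c=np.clip(c*1.6,0,255).astype(np.uint8)
    o.append(cv2.resize(c,(400,400),interpolation=cv2.INTER_CUBIC))
cv2.imwrite(f"pics/{tag}.png",np.hstack(o)[:,:,::-1])
s=env.observe();print(s["time_s"],s["position"].round(4),s["tool_rot"].round(3).tolist(),s["ft_force"].round(1),s["grip_width"],s["q"].round(1))
E
python3 look.py k1 160,120,120,120 360,110,120,120
```

```text
1.5667 [0.451  0.1926 0.1518] [[0.995, 0.002, -0.098], [0.098, 0.0, 0.995], [0.002, -1.0, 0.0]] [ 0.6 -0.8  0.4] 0.08527050035925347 [  9.3  21.9  92.9  -0.   65.  -86.3]
```

View pics/k1.png

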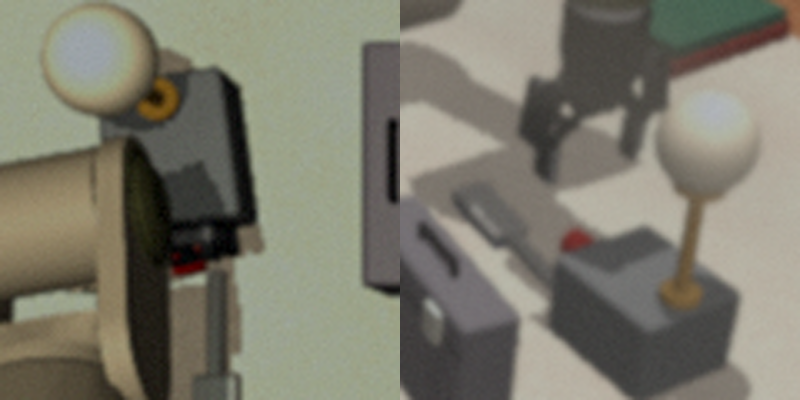

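The top crop shows the gripper over the red knob at crop (190,265). The scene crop shows the open fingers above the knob at (578,240), with the globe clear. I'll descend and close.

>>> carry_out --targets '[[[0,0,0,-25,0,0,0],[0,0,0,-50,0,0,0],[0,0,0,-75,0,0,0],[0,0,0,-91,0,0,0],[0,0,0,-91,0,0,0],[0.4,0,0,-91,0,0,0],[0.8,0,0,-91,0,0,0],[1,0,0,-91,0,0,0],[1,0,0,-91,0,0,0],[1,0,0,-91,0,0,0],[1,0,0,-91,0,0,0],[1,0,0,-91,0,0,0],[1,0,0,-91,0,0,0]]]' --squeeze 60

```text
time_s: 2.65
position: [0.4509, 0.1916, 0.0606]
tool_rot: [[0.995, 0.002, -0.098], [0.098, -0.001, 0.995], [0.002, -1.0, -0.002]]
ft_force: [-2.1, -5.3, 9.0]
grip_width: 0.0281
```

>>> carry_out --targets '[[[1,-3,-0.3,0,0,0,0],[1,-6,-0.6,0,0,0,0],[1,-9,-0.9,0,0,0,0],[1,-12,-1.2,0,0,0,0],[1,-15,-1.5,0,0,0,0],[1,-17,-1.7,0,0,0,0],[1,-17,-1.7,0,0,0,0],[1,-17,-1.7,0,0,0,0],[1,-17,-1.7,0,0,0,0]]]'

```text
time_s: 3.4
position: [0.4349, 0.1895, 0.0606]
tool_rot: [[0.995, 0.004, -0.098], [0.098, -0.002, 0.995], [0.004, -1.0, -0.002]]
ft_force: [2.6, -8.8, 7.0]
grip_width: 0.0283
```

```bash
python3 look.py k2 160,120,120,120 360,110,120,120
```

```text
3.5 [0.4349 0.1895 0.0606] [[0.995, 0.004, -0.098], [0.098, -0.002, 0.995], [0.004, -1.0, -0.002]] [ 2.5 -9.2  8.6] 0.028303387983589477 [  9.3  28.7 101.6  -0.2  49.5 -86.2]
```

View pics/k2.png

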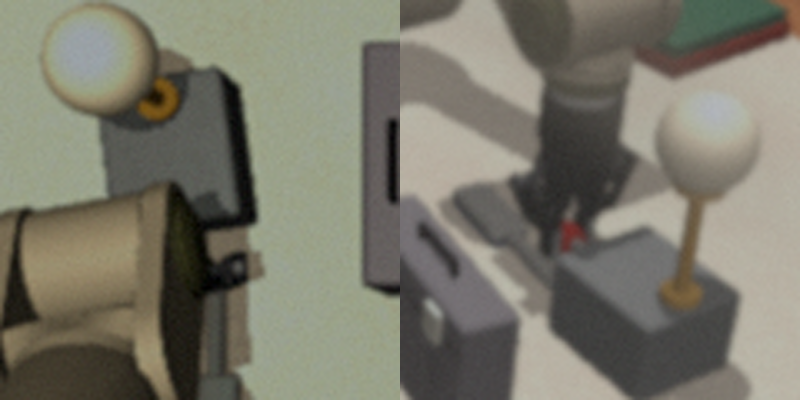

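The hand moved 16 mm and stopped, with the knob between the fingers at crop (572,238). I'll release, rise, and check.

>>> carry_out --targets '[[[0.5,0,0,0,0,0,0],[0,0,0,0,0,0,0],[0,0,0,0,0,0,0],[0,0,0,0,0,0,0],[0,0,0,0,0,0,0],[0,0,0,30,0,0,0],[0,0,0,60,0,0,0],[0,0,0,90,0,0,0],[0,0,0,130,0,0,0],[0,0,0,170,0,0,0],[0,-20,-35,190,0,0,0],[0,-20,-75,190,0,0,0],[0,-20,-115,190,0,0,0],[0,-20,-155,190,0,0,0],[0,-20,-195,190,0,0,0],[0,-20,-195,190,0,0,0]]]'

```text
time_s: 4.83
position: [0.4136, -0.01, 0.2494]
tool_rot: [[0.996, 0.0, -0.09], [0.09, -0.002, 0.996], [0.0, -1.0, -0.002]]
ft_force: [0.5, 0.1, 0.2]
grip_width: 0.0854
```

```bash
python3 look.py k3 160,120,120,120 360,110,120,120; python3 - <<'E'
from h import *
from rig import get_image
for n,z in(("top",.066),("scene",.062)):
    d=get_image(n);b=[x for x in blobs(d["img"],(0,140,50),(7,255,255),5)[0]];b=[x for x in b if 205<x[1][0]<225 or 400<x[1][0]<420];print(n,[(x,pix2plane(d,x[1],z)) for x in b])
E
```

```text
4.9333 [ 0.4133 -0.0056  0.2492] [[0.996, -0.0, -0.094], [0.094, 0.0, 0.996], [-0.0, -1.0, 0.0]] [ 0.2  0.4 -0.3] 0.08577773716052585 [ -17.3    8.2   94.4    0.    77.4 -112.7]
top [((np.int32(67), array([216.2, 203.1]), array([212, 199,  10,   9], dtype=int32)), array([0.43535835, 0.18999404, 0.066     ]))]
scene [((np.int32(24), array([409. , 179.8]), array([407, 177,   6,   7], dtype=int32)), array([0.43246713, 0.19054546, 0.062     ]))]
```

View pics/k3.png

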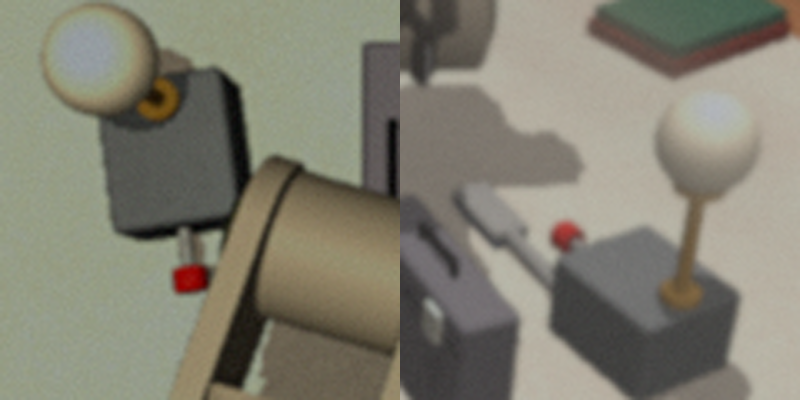

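The knob head is now 16 mm further out (x 451→435 mm), and the scene crop shows it at (567,235), so the lamp is on. Next I'll move over the post at 70.5°, (627, -144), with the jaws tangential.

>>> carry_out --targets '[[[0.2,12,-8,0,0,0,-6.5],[0.4,25,-16,0,0,0,-13],[0.4,38,-24,0,0,0,-19.5],[0.4,50,-32,0,0,0,-26],[0.4,63,-41,0,0,0,-32.5],[0.4,76,-49,0,0,0,-39],[0.4,88,-57,0,0,0,-45.5],[0.4,100,-65,0,0,0,-52],[0.4,113,-74,0,0,0,-58.5],[0.4,126,-82,0,0,0,-65],[0.4,138,-90,0,0,0,-71.5],[0.4,151,-98,0,0,0,-78],[0.4,164,-106,0,0,0,-84.5],[0.4,176,-114,0,0,0,-91],[0.4,189,-123,0,0,0,-97.5],[0.4,201,-131,0,0,0,-104],[0.4,214,-139,-30,0,0,-110],[0.4,214,-139,-60,0,0,-115],[0.4,214,-139,-90,0,0,-115],[0.4,214,-139,-90,0,0,-115]]]' --squeeze 20

```text
time_s: 6.7
position: [0.6257, -0.1404, 0.153]
tool_rot: [[-0.33, -0.011, 0.944], [-0.944, 0.005, -0.33], [-0.001, -1.0, -0.012]]
ft_force: [-0.7, -0.2, -1.6]
grip_width: 0.0512
```

```bash
python3 look.py c1 300,80,120,120 235,170,120,120
```

```text
6.8 [ 0.6278 -0.1418  0.1594] [[-0.33, -0.001, 0.944], [-0.944, 0.001, -0.33], [-0.0, -1.0, -0.001]] [0.9 0.3 1.1] 0.05123155043036233 [-23.3  35.4  66.5   0.   78.2  -4. ]
```

View pics/c1.png

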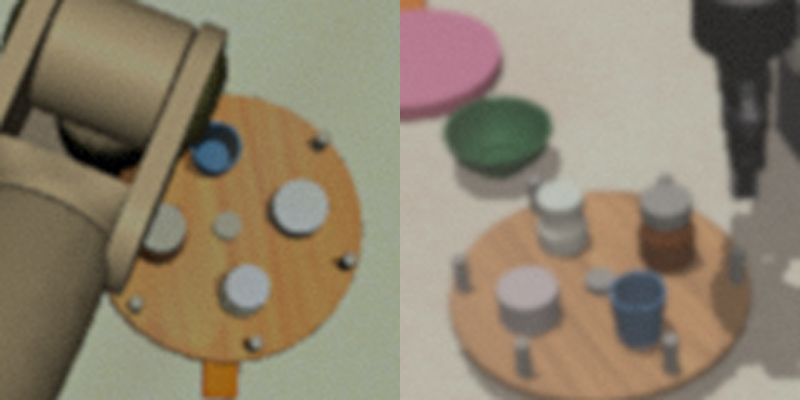

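The scene crop shows the fingers at (745,195) directly above the post at (737,263), and the jars are undisturbed. I'll lower over the post and close loosely.

>>> carry_out --targets '[[[0.4,0,0,-25,0,0,0],[0.4,0,0,-50,0,0,0],[0.4,0,0,-75,0,0,0],[0.4,0,0,-99,0,0,0],[0.4,0,0,-99,0,0,0],[0.55,0,0,-99,0,0,0],[0.7,0,0,-99,0,0,0],[0.78,0,0,-99,0,0,0],[0.78,0,0,-99,0,0,0],[0.78,0,0,-99,0,0,0]]]'

```text
time_s: 7.63
position: [0.6279, -0.1437, 0.0617]
tool_rot: [[-0.333, 0.002, 0.943], [-0.943, -0.001, -0.333], [0.0, -1.0, 0.002]]
ft_force: [0.3, -0.4, 0.5]
grip_width: 0.0188
```

```bash
python3 look.py c2 300,80,120,120 235,170,120,120; python3 - <<'E'
import numpy as np
h=np.array([591,-246]);p0=h+108*np.array([np.cos(np.radians(70.5)),np.sin(np.radians(70.5))])
for i in range(1,31):
    a=i*78/26; q=h+108*np.array([np.cos(np.radians(70.5+a)),np.sin(np.radians(70.5+a))])-p0
    print(i,a,q.round(0))
E
```

```text
7.7333 [ 0.6277 -0.1436  0.061 ] [[-0.333, 0.001, 0.943], [-0.943, -0.0, -0.333], [0.0, -1.0, 0.001]] [0.7 0.1 0.7] 0.018710964866800177 [-23.4  41.3  72.8  -0.   65.9  -4. ]
1 3.0 [-5.  2.]
2 6.0 [-11.   3.]
3 9.0 [-16.   4.]
4 12.0 [-22.   5.]
5 15.0 [-28.   6.]
6 18.0 [-33.   6.]
7 21.0 [-39.   6.]
8 24.0 [-45.   6.]
9 27.0 [-50.   5.]
10 30.0 [-56.   4.]
11 33.0 [-61.   3.]
12 36.0 [-67.   2.]
13 39.0 [-72.  -0.]
14 42.0 [-77.  -2.]
15 45.0 [-83.  -4.]
16 48.0 [-88.  -7.]
17 51.0 [-92. -10.]
18 54.0 [-97. -13.]
19 57.0 [-102.  -16.]
20 60.0 [-106.  -20.]
21 63.0 [-110.  -23.]
22 66.0 [-114.  -27.]
23 69.0 [-118.  -32.]
24 72.0 [-122.  -36.]
25 75.0 [-125.  -41.]
26 78.0 [-128.  -45.]
27 81.0 [-131.  -50.]
28 84.0 [-134.  -55.]
29 87.0 [-136.  -60.]
30 90.0 [-138.  -66.]
```

View pics/c2.png

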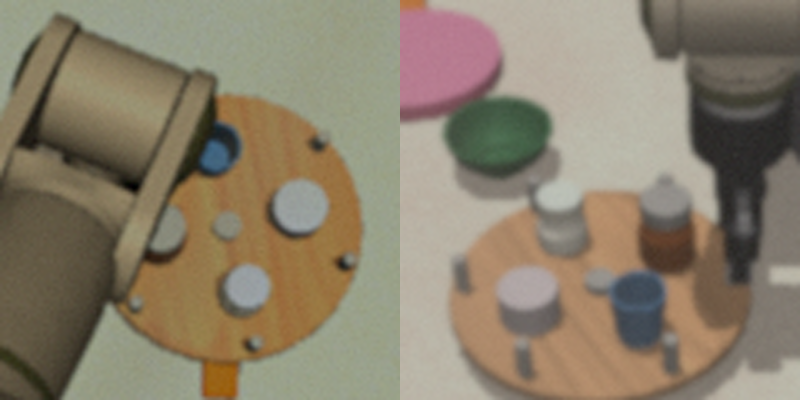

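The fingers straddle the post at crop (738,275) with a 19 mm gap, and nothing else has moved. I'll drag it along the arc, first half now.

>>> carry_out --targets '[[[0.78,-2,1,0,0,0,1],[0.78,-5,2,0,0,0,3],[0.78,-9,2.6,0,0,0,5],[0.78,-13,3.5,0,0,0,7],[0.78,-16,4,0,0,0,9],[0.78,-22,5,0,0,0,12],[0.78,-28,6,0,0,0,15],[0.78,-33,6,0,0,0,18],[0.78,-39,6,0,0,0,21],[0.78,-45,6,0,0,0,24],[0.78,-50,5,0,0,0,27],[0.78,-56,4,0,0,0,30],[0.78,-61,3,0,0,0,33],[0.78,-67,2,0,0,0,36],[0.78,-70,1,0,0,0,37.5],[0.78,-72,0,0,0,0,39],[0.78,-72,0,0,0,0,39]]]'

```text
time_s: 9.15
position: [0.5549, -0.1436, 0.0604]
tool_rot: [[0.336, -0.0, 0.942], [-0.942, 0.0, 0.336], [-0.0, -1.0, -0.0]]
ft_force: [-0.1, -0.5, -0.6]
grip_width: 0.0189
```

```bash
python3 look.py c3 300,80,120,120 235,170,120,120
```

```text
9.25 [ 0.5554 -0.1435  0.0604] [[0.335, -0.0, 0.942], [-0.942, 0.0, 0.335], [-0.0, -1.0, -0.0]] [ 1.1  0.1 -0.1] 0.018596090132736186 [-26.3  35.8  85.3  -0.   58.9 -45.8]
```

View pics/c3.png

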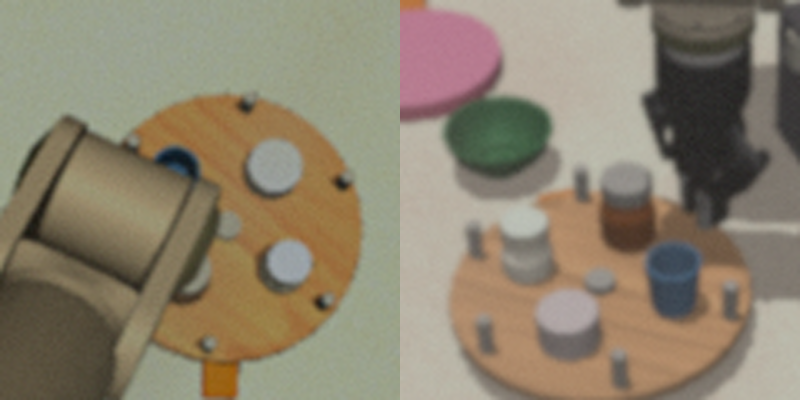

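The disc has turned about 38° and the jars rode along; the amber jar is at crop (628,205). I'll do the second half now, with about 2° extra for the play.

>>> carry_out --targets '[[[0.78,-2,-0.7,0,0,0,1],[0.78,-5,-2,0,0,0,3],[0.78,-8,-3,0,0,0,4.5],[0.78,-11,-4,0,0,0,6],[0.78,-16,-7,0,0,0,9],[0.78,-20,-10,0,0,0,12],[0.78,-25,-13,0,0,0,15],[0.78,-30,-16,0,0,0,18],[0.78,-34,-20,0,0,0,21],[0.78,-38,-23,0,0,0,24],[0.78,-42,-27,0,0,0,27],[0.78,-46,-32,0,0,0,30],[0.78,-50,-36,0,0,0,33],[0.78,-53,-41,0,0,0,36],[0.78,-56,-45,0,0,0,39],[0.78,-57,-47,0,0,0,40],[0.78,-58,-48,0,0,0,41],[0.78,-58,-48,0,0,0,41],[0.78,-58,-48,0,0,0,41]]]'

```text
time_s: 10.83
position: [0.4975, -0.1914, 0.0603]
tool_rot: [[0.871, -0.0, 0.492], [-0.492, 0.0, 0.871], [-0.0, -1.0, -0.0]]
ft_force: [-0.5, 0.2, 0.1]
grip_width: 0.0186
```

```bash
python3 look.py c4 300,80,120,120 235,170,120,120
```

```text
10.9333 [ 0.4975 -0.1914  0.0603] [[0.871, 0.0, 0.492], [-0.492, -0.0, 0.871], [0.0, -1.0, -0.0]] [ 0.3  0.  -0.5] 0.018804592160288833 [-33.8  32.9  92.1   0.   55.  -94.3]
```

View pics/c4.png

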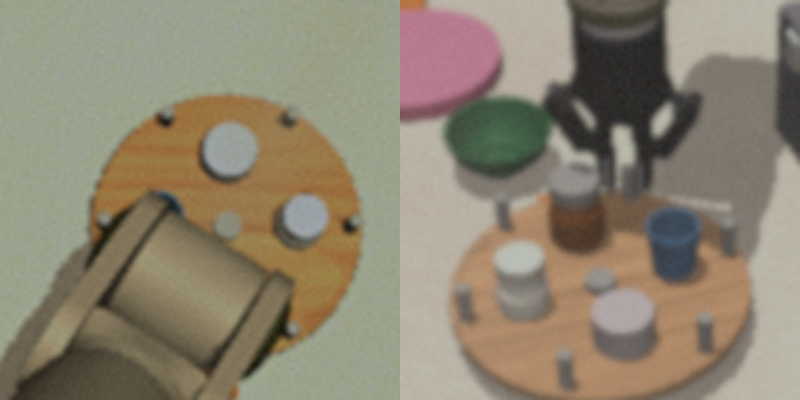

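The jar now stands in front, at crop (577,210). I'll open, rise straight up, and move aside to check.

>>> carry_out --targets '[[[0.6,0,0,0,0,0,0],[0.5,0,0,0,0,0,0],[0.5,0,0,0,0,0,0],[0.5,0,0,20,0,0,0],[0.5,0,0,50,0,0,0],[0.3,0,0,85,0,0,0],[0,0,0,120,0,0,0],[0,0,0,155,0,0,0],[0,0,0,190,0,0,0],[0,-15,35,190,0,0,6],[0,-30,70,190,0,0,12],[0,-45,105,190,0,0,18],[0,-60,140,190,0,0,24],[0,-70,180,190,0,0,30],[0,-72,220,190,0,0,35],[0,-72,260,190,0,0,35],[0,-72,260,190,0,0,35]]]'

```text
time_s: 12.35
position: [0.4241, 0.074, 0.2506]
tool_rot: [[0.995, 0.0, -0.104], [0.104, 0.002, 0.995], [0.001, -1.0, 0.002]]
ft_force: [-0.8, -0.9, -0.1]
grip_width: 0.0852
```

```bash
python3 look.py c5 300,80,130,130 235,170,120,120; python3 - <<'E'
from h import *
from rig import get_image
d=get_image("top")
b,m=blobs(d["img"],(5,70,50),(24,255,255))
print("bowl",[pix2plane(d,x[1],.042).round(4) for x in blobs(d["img"],(50,80,20),(85,255,200),300)[0] if x[1][0]>350])
E
```

```text
12.45 [0.4251 0.0697 0.2504] [[0.995, 0.0, -0.1], [0.1, -0.0, 0.995], [0.0, -1.0, -0.0]] [-0.7 -0.4  0.3] 0.08513526674446686 [  -6.5    9.9   92.    -0.    78.1 -102.3]
bowl [array([ 0.3764, -0.2686,  0.042 ])]
```

View pics/c5.png

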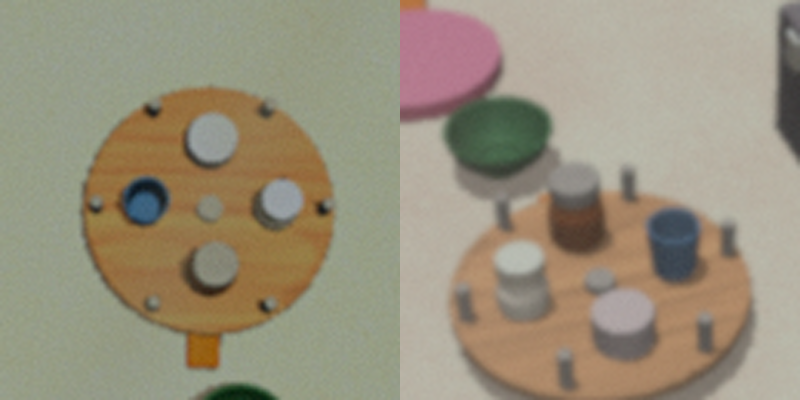

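```bash
python3 - <<'E'
from h import *
from rig import get_image
d=get_image("top");s=get_image("scene")
c1=lambda x,y:(300+(x+.5)/3.0769-.5,80+(y+.5)/3.0769-.5)
h=np.array([.591,-.246])
A=lambda v:np.degrees(np.arctan2(v[1],v[0]))%360
for n,(x,y),z in(("jar",(215,264),.094),("tab end",(202,368),0),("tab mid",(203,350),0),("tin",(211,137),.062),("white",(281,199),.082),("p",(152,301),.066),("p",(268,303),.066),("p",(96,204),.066),("p",(325,207),.066)):
    p=pix2plane(d,c1(x,y),z)[:2];print(n,p.round(4),np.hypot(*(p-h)).round(4),A(p-h).round(1))
j=pix2plane(s,(235+(574-400)*.3,170+182*.3),.094);print("scene jar cap ctr",j,A(j[:2]-h))
E
```

```text
jar [ 0.5301 -0.2445] 0.0609 178.5
tab end [ 0.443  -0.2393] 0.1482 177.4
tab mid [ 0.4605 -0.2407] 0.1307 177.7
tin [ 0.6546 -0.2474] 0.0636 358.8
white [ 0.5907 -0.3076] 0.0616 269.7
p [ 0.5011 -0.1885] 0.1067 147.4
p [ 0.4971 -0.2953] 0.106 207.7
p [ 0.5927 -0.1387] 0.1073 89.1
p [ 0.5856 -0.3507] 0.1048 267.0
scene jar cap ctr [ 0.53762301 -0.24485923  0.094     ] 178.77566809127026
```

The jar is at 178.5° and the tab at about 177.6°, so the jar is within about 1–2 mm of the spot. The bowl has not moved. Now I'll go back to the knob.

>>> carry_out --targets '[[[0,3,35,0,0,0,0],[0,6,70,0,0,0,0],[0,8,100,0,0,0,0],[0,10,122,0,0,0,0],[0,10,122,-40,0,0,0],[0,10,122,-75,0,0,0],[0,10,122,-110,0,0,0],[0,10,122,-140,0,0,0],[0,10,122,-165,0,0,0],[0,10,122,-190,0,0,0],[0,10,122,-190,0,0,0],[0.4,10,122,-190,0,0,0],[0.8,10,122,-190,0,0,0],[1,10,122,-190,0,0,0],[1,10,122,-190,0,0,0],[1,10,122,-190,0,0,0],[1,10,122,-190,0,0,0],[1,10,122,-190,0,0,0]]]' --squeeze 60

```text
time_s: 14.1
position: [0.436, 0.1896, 0.0617]
tool_rot: [[0.995, 0.002, -0.098], [0.098, -0.002, 0.995], [0.002, -1.0, -0.002]]
ft_force: [-1.6, -8.5, 9.8]
grip_width: 0.0286
```

>>> carry_out --targets '[[[1,3,0.3,0,0,0,0],[1,6,0.6,0,0,0,0],[1,9,0.9,0,0,0,0],[1,12,1.2,0,0,0,0],[1,15,1.5,0,0,0,0],[1,17,1.7,0,0,0,0],[1,17,1.7,0,0,0,0],[1,17,1.7,0,0,0,0],[1,17,1.7,0,0,0,0]]]'

```text
time_s: 14.85
position: [0.452, 0.1917, 0.0617]
tool_rot: [[0.995, 0.0, -0.099], [0.099, -0.001, 0.995], [-0.0, -1.0, -0.001]]
ft_force: [-6.1, -5.6, 11.7]
grip_width: 0.0285
```

Moved 16.0 mm and met the stop. I'll release and back off.

>>> carry_out --targets '[[[0.5,0,0,0,0,0,0],[0,0,0,0,0,0,0],[0,0,0,0,0,0,0],[0,0,0,0,0,0,0],[0,0,0,0,0,0,0],[0,0,0,30,0,0,0],[0,0,0,60,0,0,0],[0,0,0,100,0,0,0],[0,0,0,140,0,0,0],[0,0,0,180,0,0,0],[0,-20,30,190,0,0,0],[0,-45,60,190,0,0,0],[0,-70,90,190,0,0,0],[0,-95,120,190,0,0,0],[0,-120,150,190,0,0,0],[0,-145,180,190,0,0,0],[0,-145,180,190,0,0,0],[0,-145,180,190,0,0,0]]]'

```text
time_s: 16.35
position: [0.3061, 0.3733, 0.2503]
tool_rot: [[0.995, -0.0, -0.101], [0.101, -0.0, 0.995], [-0.0, -1.0, -0.0]]
ft_force: [0.2, -0.1, 0.5]
grip_width: 0.0857
```

```bash
python3 look.py e1 170,80,260,200 240,120,220,180; python3 - <<'E'
from h import *
from rig import get_image
for n,z in(("top",.066),("scene",.062)):
    d=get_image(n);b=[x for x in blobs(d["img"],(0,140,50),(7,255,255),5)[0]];b=[x for x in b if 205<x[1][0]<225 or 400<x[1][0]<420];print(n,[(x[1],pix2plane(d,x[1],z).round(4)) for x in b])
E
```

```text
16.45 [0.3077 0.3719 0.2502] [[0.995, -0.0, -0.097], [0.097, -0.0, 0.995], [-0.0, -1.0, -0.0]] [-0.3 -0.3  1.1] 0.08534164647952823 [ 36.3  15.2  84.9  -0.   79.9 -59.3]
top [(array([215.8, 197.4]), array([0.4516, 0.1911, 0.066 ]))]
scene [(array([412.3, 181.4]), array([0.4443, 0.1955, 0.062 ]))]
```

View pics/e1.png

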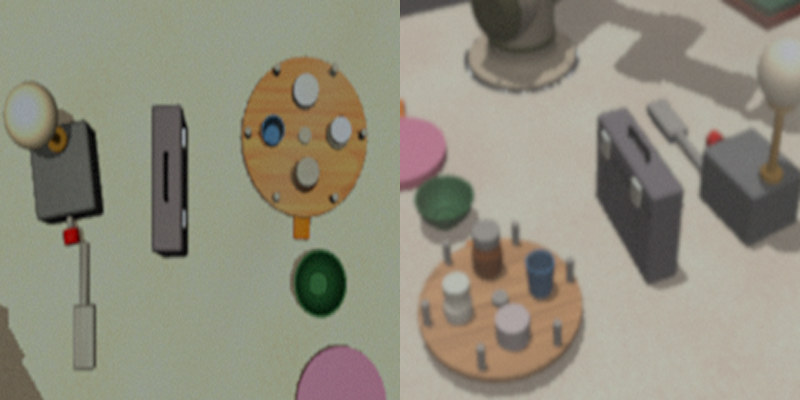

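The knob is back at its starting place (x 451.6 mm, against 451.1 at the start). The jar stands behind the tab, with the organizer, bowl and brush looking unmoved and the arm clear. I'll hand the job in.

```bash
python3 -c "
from rig import env
print(env.close_job())"
```

```text
the job is handed in; nothing more can be done
None
```

The job is handed in, about 16.5 s in on the robot's clock (limit 72 s). No verdict is reported, so these are my own checks:

- **Lamp on:** I gripped the knob and pulled it until it stopped after 16 mm. The pictures taken after release showed it out (head at x 451→435 mm).
- **Carousel:** I straddled one rim post loosely and turned the disc about 78° counter-clockwise. The amber jar ended at 178.5° about the hub and the tab at about 177.6°, so the jar is about 1–2 mm from the spot (limit 16 mm). All four jars were still standing in place.
- **Lamp off:** I gripped the knob again and pushed it 16 mm to its stop. The last top picture put the head at x 451.6 mm, against 451.1 mm at the start.
- **Left alone:** The bowl measured within 1 mm of its start after the carousel was turned. I checked the organizer and brush only by eye in the last pictures, and they looked unmoved. The arm was clear of everything at hand-in.

**Disagreements:**
- **Closed grip:** the gripper read about 28 mm across the 30 mm knob.
- **Knob position:** the scene camera puts the pushed-in knob 7 mm nearer than the top camera, because the lamp partly hides it. Each camera's own start and end values agree to within 1.5 mm.
- **Jar cap:** the scene camera places it about 7 mm farther from the robot than the top camera does, though both give the same direction. That is still inside the limit.

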